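# Line up a hinge leaf on the examination trough

### The arm

A 6-joint arm with a two-finger parallel gripper is mounted at the origin on the work surface. World frame = base frame: x ahead of the robot, y to its left, z up, the work surface at z = 0. Lengths are in mm, angles in rad, forces in N, time in s.
With the tool pointing down it reaches from about 350 to 850 mm from the base axis. Payload 8.1 kg.
Tool frame: the origin (TCP) lies between the finger pads; the fingertips stand 22 mm ahead of it and the grasp point (between the pads) lies 3 mm ahead of it (arm.nose_length is the distance from the TCP to the fingertips, in mm); z points along the fingers, y is the direction in which the jaws open and shut (so a half turn about z gives the same grasp; the last joint's range is limited). The gripper opens to 85 mm and grips with 20 to 120 N. Pads are 22 mm wide; open, the fingers measure 114 mm over their backs; the gripper's body (76 mm by 85 mm) begins 54 mm behind the grasp point. The pads swing forward as they close: fully open they stand 13 mm farther back than shut.
Start: joints at [1.117, 0.13, 1.488, -0, 1.523, -0.085], TCP at [216.277, 559.669, 253.292] pointing down, gripper open.
Joint ranges: [-2.96, 2.96], [-0.89, 2.26], [0.02, 2.5], [-1.34, 4.48], [0, 2.73], [-2.66, 2.66]. Speed limits (rad/s): [2.39, 2.39, 2.79, 3.14, 3.14, 3.14].

### API

Orientations are given as a rotation vector (axis times angle).
In Python, from workcell import state, cams, arm, nets gives the robot as it stands.
- The arm moves only by the tool jog_arm, never from a script. Its argument "commands" is one flat list of numbers, 6 for each row, row after row: the shift along the tool's x, y, z in cm, then the turn, a rotation vector about the tool's x, y, z in rad. In form: [tx, ty, tz, ax, ay, az, tx, ty, tz, ax, ay, az, ...]. A call has exactly 10 rows; each row is the pose to reach, as a shift and turn from the pose commanded when the call began, along the tool's axes at that moment; what a row does not reach only later rows make up. A row lasts 1/10 s, in which the tool goes at most 50 mm and 8.59 degrees, less where a joint would pass 70% of its speed; a pose out of reach is approached as far as the arm can. A call with a gripper value outside its range is refused whole. "fingers" is the closure, from -1 (fully open) to 1 (shut), set as the call begins (left out, the last holds). The fingers move at their own pace and stop on an object; the grip force is fixed at half the most. Time passes only in rows, so rows that repeat a pose let the fingers close, or fill a call up. It gives the time, the measured TCP pose, the force and the opening at its end, in the units of the state.
- state(): the state, without advancing time (a new reading comes with each control period).
- cams.camera(name): name is "scene" or "top"; returns (picture, depth): 384x512x3 uint8, red, green, blue; 384x512 float32, mm along the optical axis (not along the pixel's ray), 0 where there is no reading.
- cams.camera_model(name): a dict with "intrinsics" (3x3 intrinsics, pixels), "distortion" ([k1, k2, p1, p2, k3] as OpenCV has them; the pictures are not rectified), "eye" and "rotation" of the camera in the world. Camera axes: x right, y down, z forward; pixel columns grow to the right and rows downward; lengths in mm; the calibration is good to about 2 mm. A picture is of the moment at which its call begins. camera_model takes no time and is no camera call.
- arm.job_done(): hands the job in, once; it reports no verdict.
Trained networks look in the newest picture that a camera, given by its name, has taken for a name from the list of things; names that differ only in an ending like _2 or _b are one class to them, and where a whole thing is asked for, a point or a joint stands for the part that bears it (a point fixed in the world has none). Each returns a list of dicts, best first, with "p" (0 to 1); they miss things now and then, are a little off and sometimes report something else, mostly with a low value. They report only what shows in the picture. A call takes as long as a camera call. They do not tell look-alikes from the thing itself.
- nets.outline_of(camera, thing): "region" (384x512 bool, what is visible of it) and "bbox" ([left, top, right, bottom] in pixels, round what is visible of it).
- nets.spot_point(camera, thing): "uv" ([column, row] in pixels: a listed point, or the origin of a listed thing).
The state is a dict: "t": time; "joint_pos": joint angles; "dq": joint speeds; "tau": joint torques, N m; "eef_pos": TCP position; "eef_rot": TCP orientation; "contact_force": force on the tool from outside, world axes, zero at the start; "ft_torque": the same for the moment, N m; "gripper_width": finger opening in mm.
Only numpy, scipy, OpenCV 4.12 (cv2) and the standard library are available. Lean on these libraries where they do the work, as an engineer would, in place of code of your own. Each camera call takes 0.05 s, during which the arm holds its last target.

### The job

The trough's lid hinge is being put back together. Take the hinge leaf with the one wide middle knuckle out of the compartment tray and lower that knuckle into the gap between the two knuckles on the end of the trough, with the leaf's upright tab on the side away from the trough, so that all the knuckle holes line up and a pin could be slid straight through. Finish while still holding the leaf there, still and free in the air without pressing on the trough, and leave the other leaf, the pin, the flask and the screwdriver alone.

Things in the scene. Friction and masses are not known exactly. Their poses are not given: they have to be found in the camera images.
- leaf_tab (a point): Middle of the upright tab of the steel hinge leaf to use (the place to grip): tab 10 mm thick (x), 40 mm wide (y), top edge 18 mm above this point, leaf's underside 38 mm below it. Axes: x from tab to knuckle, y along the hole, z up. 39 mm are free between tab and knuckle. 0.09 to 0.18 kg. Starts flat in any of the tray's three compartments, x within 0.3 rad of the tray's x.
- leaf_bore (a point): Centre of the hole in that leaf's ONE middle knuckle: a tube along y, 30 mm wide, 24 mm outside, 14 mm hole, underside level with the leaf's. Same axes; it lies 56 mm in +x from the tab point and 26 mm below it.
- leaf: The same leaf as a whole: base plate 6 mm thick and 40 mm wide, tab at its -x end; 20 mm before the hole's axis the plate narrows to the knuckle's 30 mm. Origin on its underside, midway between tab and hole (28 mm from each).
- trough_bore (a point): On the pin axis midway between the trough's two fixed knuckles, 82 mm above the table. y along the pin axis, x into the trough, z up. Knuckles (24 mm outside, 14 mm hole) reach from 19 to 41 mm either side: a 38 mm gap, open above, below and on the -x side. The trough's end block, 70 mm high, 130 wide, starts 18 mm away in +x; a plate on it reaches 75 mm height.
- trough: Fixed grey plastic trough, 130 mm wide, walls 62 mm high, 208 mm long from its end block (40 mm thick) in +x. Origin on the table straight below the pin axis; x points into the trough.
- tray: Fixed red low-walled tray, 130 x 280 x 16 mm with three compartments in a row along its y (centres at -92, 0 and 92 mm), walls and floor 4 mm thick. Origin at the centre of its underside.
- forked_leaf: The other leaf in the tray, of the same size and tab but with TWO narrow knuckles and a gap between them (the wrong one, leave it). Origin and axes as those of leaf.
- pin: Steel L-shaped hinge pin, 6 mm thick, 76 mm long, lying in the tray; stays there. Origin under the middle of its length.
- flask_mid (a point): Middle of a closed lab flask with blue cap, 60 mm diameter, 130 mm tall, standing at the left. Leave it.
- driver: Screwdriver with a black handle lying on the table at the right. Leave it.
There are look-alikes about, which are no part of the job. Leave any orange or red look-alike of the leaf alone.

How it is judged:
By the outcome, as a careful person would: the job done as asked, in the order asked, and still so for the second after the job is handed in, while the arm keeps its last pose, push and grip.
It also fails if it takes over 48 s, if anything falls off the work surface, if the arm or the gripper's body presses on something with over 40 N, if the wrist force passes 120 N, or if a joint passes its speed limit or range.

## Working session

There is one attempt and no reset: what is moved stays moved. The work goes in short steps, Python scripts to look and compute and a tool call to move; the robot and the scene stay as the last step left them, time stands still between calls to the robot, and variables do not carry over. Pictures are saved under pics/ and viewed, and the job is handed in when it is done.

Besides the shell and the picture viewer there is one more tool, called after ">>>" in YAML: its name, and indented under it one key for each argument. jog_arm: Moves the arm, as the interface text tells. Its arguments: {"type":"object","properties":{"commands":{"type":"array"},"fingers":{"type":"number"}},"required":["commands"]}

```bash
ls; mkdir -p pics
python3 - <<'E'
from workcell import state,cams,arm,nets
import cv2,numpy as np
s=state();print({k:np.round(v,3).tolist() for k,v in s.items()},arm.nose_length)
for c in("scene","top"):
    im,d=cams.camera(c);cv2.imwrite(f"pics/{c}0.png",im[:,:,::-1]);np.save(f"pics/{c}0.npy",d)
    m=cams.camera_model(c);print(c,m)
    for t in("leaf_tab","leaf_bore","leaf","trough_bore","trough","tray","forked_leaf","pin"):
        print(t,[(np.round(r["uv"],1).tolist(),round(float(r["p"]),2)) for r in nets.spot_point(c,t)][:4])
E
```

```text
pics
{'t': 0.0, 'joint_pos': [1.117, 0.131, 1.489, 0.0, 1.523, -0.085], 'dq': [0.001, 0.001, -0.001, 0.001, 0.0, -0.001], 'tau': [-0.002, -56.942, -50.054, -0.001, 0.015, 0.0], 'eef_pos': [216.054, 559.208, 252.264], 'eef_rot': [-0.576, -3.088, 0.003], 'contact_force': [0.22, -0.382, 0.515], 'ft_torque': [-0.045, 0.009, 0.025], 'gripper_width': 85.356} 22.0
scene {'intrinsics': array([[482.67041285,   0.        , 250.26081311],
       [  0.        , 482.67041285, 189.80095329],
       [  0.        ,   0.        ,   1.        ]]), 'distortion': array([-0.0861903,  0.       ,  0.       ,  0.       ,  0.       ]), 'eye': array([1183.78004842,   51.29590014, 1216.31203185]), 'rotation': array([-1.84220296, -2.01067641,  0.54168673])}
leaf_tab [([420.1, 202.6], 0.72), ([389.5, 260.0], 0.7), ([308.5, 191.4], 0.58), ([315.6, 139.8], 0.58)]
leaf_bore [([326.7, 264.8], 0.95), ([317.2, 217.6], 0.93), ([370.7, 272.0], 0.76), ([320.2, 158.9], 0.64)]
leaf [([312.4, 203.5], 0.77), ([317.0, 153.5], 0.76), ([317.9, 265.0], 0.67), ([373.8, 267.2], 0.59)]
trough_bore [([162.2, 199.7], 0.93)]
trough [(
[... 301 characters left out ...]
on': array([-0.00072101,  0.        ,  0.        ,  0.        ,  0.        ]), 'eye': array([ 338.92669574,  -15.03034489, 1363.49084341]), 'rotation': array([-2.14892067,  2.14229657, -0.15594487])}
leaf_tab [([194.5, 140.5], 0.84), ([127.8, 149.8], 0.73), ([194.1, 202.3], 0.66), ([189.3, 266.2], 0.55)]
leaf_bore [([147.7, 142.7], 0.85), ([187.6, 193.4], 0.82), ([184.0, 249.4], 0.68), ([175.0, 148.8], 0.5)]
leaf [([190.1, 198.2], 0.7), ([137.7, 148.1], 0.6), ([189.4, 257.0], 0.56), ([187.4, 143.6], 0.49)]
trough_bore [([328.3, 179.5], 0.76), ([192.9, 198.6], 0.27)]
trough [([320.1, 183.7], 0.92)]
tray [([192.3, 194.4], 0.89)]
forked_leaf [([162.4, 201.5], 0.69)]
pin [([222.7, 190.7], 0.45)]
```

Run:
```python
import cv2
for c,(x0,y0,x1,y1) in dict(scene=(240,110,440,300),top=(100,110,260,290)).items():
    im=cv2.imread(f"pics/{c}0.png")
    cv2.imwrite(f"pics/{c}0c.png",cv2.resize(im[y0:y1,x0:x1],None,fx=3.2,fy=3.2,interpolation=cv2.INTER_CUBIC))
```

```text
(no output)
```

View pics/scene0.png

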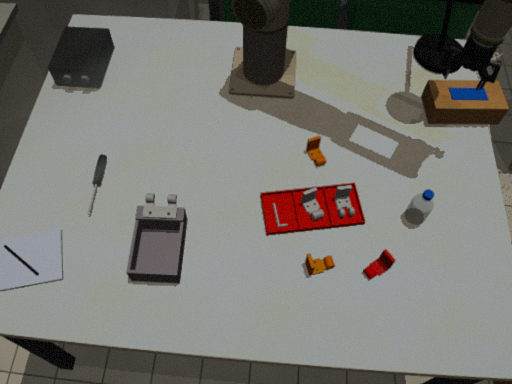

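View pics/top0.png

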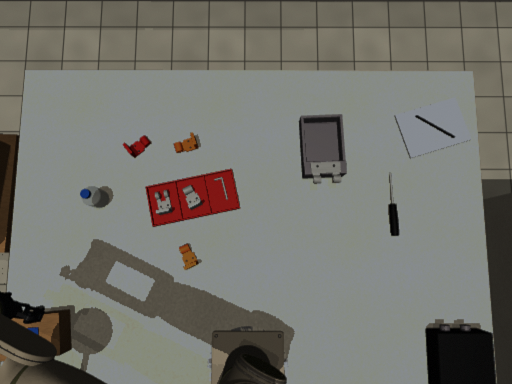

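```bash
sleep 1
```

```text
(no output)
```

View pics/scene0c.png

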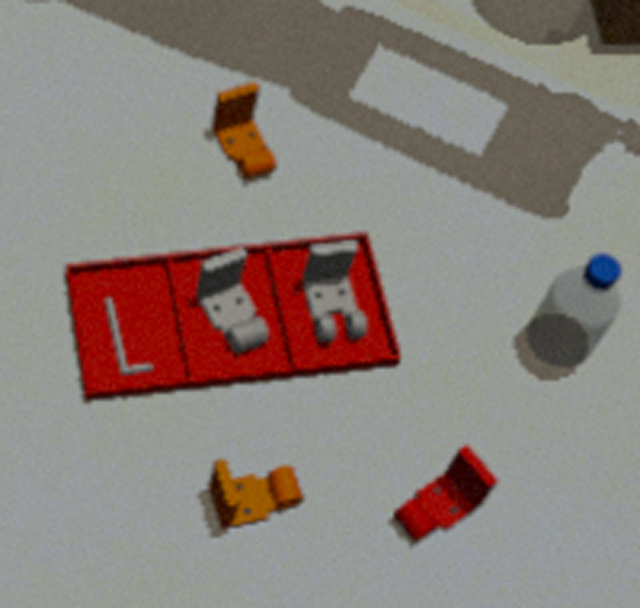

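View pics/top0c.png

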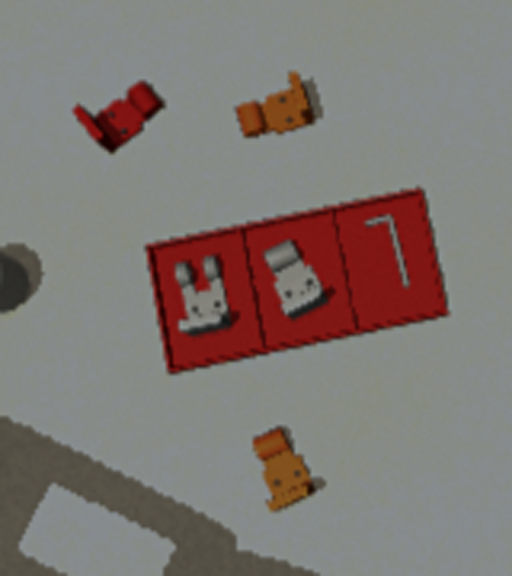

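```bash
cat > h.py <<'E'
import numpy as np,cv2
from scipy.spatial.transform import Rotation as R
from workcell import state,cams,arm,nets
def ray(c,uv):
    m=cams.camera_model(c);p=cv2.undistortPoints(np.array([[uv]],float),m["intrinsics"],m["distortion"])[0,0]
    return np.array(m["eye"]),R.from_rotvec(m["rotation"]).as_matrix()@np.array([p[0],p[1],1.])
def onz(c,uv,z):
    e,d=ray(c,uv);return e+d*(z-e[2])/d[2]
def tri(us,ut):
    A=[];b=[]
    for c,u in(("scene",us),("top",ut)):
        e,d=ray(c,u);d/=np.linalg.norm(d);P=np.eye(3)-np.outer(d,d);A.append(P);b.append(P@e)
    A=np.vstack(A);b=np.hstack(b);x,r,_,_=np.linalg.lstsq(A,b,rcond=None);return x,np.sqrt(r)
def proj(c,X):
    m=cams.camera_model(c);Rm=R.from_rotvec(m["rotation"]).as_matrix().T
    X=np.atleast_2d(X).astype(float)
    return cv2.projectPoints(X,cv2.Rodrigues(Rm)[0],-Rm@m["eye"],m["intrinsics"],m["distortion"])[0][:,0]
def cloud(c,d):
    m=cams.camera_model(c);v,u=np.mgrid[:384,:512];uv=np.stack([u,v],-1).reshape(-1,1,2).astype(float)
    p=cv2.undistortPoints(uv,m["intrinsics"],m["distortion"])[:,0]
    X=np.c_[p,np.ones(len(p))]*d.reshape(-1,1)
    return (X@R.from_rotvec(m["rotation"]).as_matrix().T+m["eye"]).reshape(384,512,3)
E
python3 - <<'E'
from h import *
np.set_printoptions(precision=1,suppress=True)
print(proj("top",onz("top",(100,100),50)))
for n,s,t in(("tab",(308.5,191.4),(194.1,202.3)),("bore",(317.2,217.6),(187.6,193.4)),("leaf",(312.4,203.5),(190.1,198.2)),("tbore",(162.2,199.7),(328.3,179.5)),("tray",(311.3,208.4),(192.3,194.4)),("trough",(162.9,212.5),(320.1,183.7))):
    print(n,*tri(s,t))
for c in("scene","top"):
    C=cloud(c,np.load(f"pics/{c}0.npy"))
    print(c,"table z",np.median(C[250:300,200:300,2]) if c=="scene" else np.median(C[100:150,200:280,2]))
    im=cv2.imread(f"pics/{c}0.png")
    b=(slice(180,225),slice(295,335)) if c=="scene" else (slice(182,212),slice(178,207))
    im_=im[b].astype(int);P=C[b];grey=(im_[...,2]-im_[...,1]<25)&(im_[...,1]>60)
    P=P[grey];print(len(P),P.min(0),P.max(0))
    k=P[(P[:,2]>5)&(P[:,2]<36)];
    for lo,hi in((6,16),(18,36),(45,75)):
        q=P[(P[:,2]>lo)&(P[:,2]<hi)];
        if len(q):print(lo,hi,len(q),np.median(q,0),q.mean(0))
    b=(slice(185,222),slice(125,200)) if c=="scene" else (slice(155,190),slice(295,352))
    P=C[b];q=P[(P[...,2]>85)];
    print("knuckles",len(q))
    o=q[np.argsort(q[:,1])];m=o[:,1]>o[:,1].mean()
    for g in(o[m],o[~m]):print(len(g),g.mean(0),g.min(0),g.max(0))
E
```

```text
[[100. 100.]]
tab [494.1 162.9  56.5] [1.7]
bore [532.6 196.7 -22.9] [0.1]
leaf [511.4 179.5  20.6] [3.3]
tbore [ 563.4 -241.1   68.7] [6.1]
tray [524.3 175.6  14.3] [0.8]
trough [ 564.2 -239.    -6. ] [9.8]
scene table z 0.11097864425744319
539 [414.1  51.3  -5.8] [1183.8  242.  1216.3]
6 16 148 [513.  174.3  10.8] [512.8 174.   10.7]
18 36 73 [543.9 190.5  26.7] [544.2 191.   26.1]
45 75 51 [494.6 163.6  60.3] [494.3 164.6  60.1]
knuckles 144
74 [ 642.  -176.   228.3] [ 553.1 -219.3   85.2] [1183.8   51.3 1216.3]
70 [ 569.4 -267.9   91.3] [ 555.  -280.    85.1] [ 579.7 -256.5   98.5]
top table z 0.11296605561722117
226 [338.9 -15.    3.7] [ 552.9  204.2 1363.5]
6 16 104 [516.5 178.2  10.1] [516.4 178.   10.5]
18 36 62 [539.1 190.1  26. ] [538.7 189.9  25.8]
45 75 48 [489.1 164.   59.6] [490.  164.7  59. ]
knuckles 114
56 [ 518.2 -168.3  341.9] [ 338.9 -214.1   85.1] [ 574.3  -15.  1363.5]
58 [ 564.5 -260.7   91.8] [ 553.4 -277.7   85.3] [ 574.4 -216.1   98.5]
```

```bash
cat >> h.py <<'E'
from scipy.optimize import least_squares
def box(p,lo,hi):
    c=(np.array(lo)+hi)/2;h=(np.array(hi)-lo)/2;q=np.abs(p-c)-h
    return np.linalg.norm(np.maximum(q,0),axis=1)+np.minimum(q.max(1),0)
def cyl(p,x,z,y0,y1,r=12):
    a=np.hypot(p[:,0]-x,p[:,2]-z)-r;b=np.abs(p[:,1]-(y0+y1)/2)-(y1-y0)/2;q=np.c_[a,b]
    return np.linalg.norm(np.maximum(q,0),axis=1)+np.minimum(q.max(1),0)
# leaf frame: origin at tab point
def leaf_sdf(p):
    return np.min([box(p,[-5,-20,-38],[5,20,18]),box(p,[-5,-20,-38],[36,20,-32]),box(p,[36,-15,-38],[56,15,-32]),cyl(p,56,-26,-15,15)],0)
# trough frame: origin trough_bore
def trough_sdf(p):
    return np.min([cyl(p,0,0,19,41),cyl(p,0,0,-41,-19),box(p,[18,-65,-82],[58,65,-12]),box(p,[18,-41,-12],[50,41,-7])],0)
def fit(sdf,P,x0,fz=None):
    "x,y,z,yaw"
    def loc(x):
        c,s=np.cos(x[3]),np.sin(x[3]);M=np.array([[c,-s,0],[s,c,0],[0,0,1]]);return (P-x[:3])@M
    f=lambda x:sdf(loc(x))
    r=least_squares(f,x0,loss="soft_l1",f_scale=1.5)
    return r.x,np.median(np.abs(f(r.x))),len(P)
E
python3 - <<'E'
from h import *
np.set_printoptions(precision=2,suppress=True)
L=[];T=[]
for c in("scene","top"):
    C=cloud(c,np.load(f"pics/{c}0.npy"));im=cv2.imread(f"pics/{c}0.png").astype(int)
    grey=(im[...,2]-im[...,1]<25)
    m=(np.hypot(C[...,0]-515,C[...,1]-178)<50)&(C[...,2]>6)&(C[...,2]<70)&grey
    P=C[m];L.append(P);print(c,fit(leaf_sdf,P,[492,164,42,.5]))
    m=(abs(C[...,0]-572)<28)&(abs(C[...,1]+240)<60)&(C[...,2]>60)&(C[...,2]<100)
    P=C[m];T.append(P);print(" tr",fit(trough_sdf,P,[562,-240,82,0.]))
print(fit(leaf_sdf,np.vstack(L),[492,164,42,.5]),fit(trough_sdf,np.vstack(T),[562,-240,82,0.]))
E
```

```text
scene (array([491.89, 165.3 ,  43.62,   0.51]), np.float64(1.038931454082558), 382)
 tr (array([ 565.44, -238.49,   82.76,    0.06]), np.float64(1.4097864172701584), 435)
top (array([490.39, 165.46,  43.21,   0.47]), np.float64(1.2214027591731638), 246)
 tr (array([ 564.55, -238.64,   83.75,    0.05]), np.float64(1.4237195396922955), 382)
(array([491.46, 165.35,  43.55,   0.5 ]), np.float64(1.1539321789604093), 628) (array([ 564.86, -238.41,   83.48,    0.06]), np.float64(1.364186171507166), 817)
```

```bash
cat >> h.py <<'E'
def delta(target,head,yz=None):
    "shift cm/turn in tool axes to reach target TCP pointing down with jaw heading head"
    s=state();Rc=R.from_rotvec(s["eef_rot"])
    y=np.array([np.cos(head),np.sin(head),0]);z=np.array([0,0,-1.]);x=np.cross(y,z)
    Rt=R.from_matrix(np.c_[x,y,z])
    return np.round(Rc.inv().apply(np.array(target)-s["eef_pos"])/10,3),np.round((Rc.inv()*Rt).as_rotvec(),4)
E
python3 - <<'E'
from h import *
print(delta([491.5,165.3,200],.5))
im=cv2.imread("pics/scene0.png");M=R.from_euler("z",.5).as_matrix();
pts=np.array([[0,0,18],[56,0,-26]])@M.T+[491.5,165.3,42]
for c,(x0,y0) in dict(scene=(280,170),top=(150,160)).items():
    im=cv2.imread(f"pics/{c}0.png")[y0:y0+60,x0:x0+80];im=cv2.resize(im,None,fx=5,fy=5,interpolation=cv2.INTER_CUBIC)
    for u in proj(c,pts):cv2.circle(im,tuple(((u-[x0,y0]+.5)*5).astype(int)),4,(0,255,0),1)
    cv2.imwrite(f"pics/conf_{c}.png",im)
a=np.hstack([cv2.imread("pics/conf_scene.png"),cv2.imread("pics/conf_top.png")]);cv2.imwrite("pics/conf.png",a)
E
```

```text
(array([-39.889, -26.863,   5.331]), array([ 1.00e-04, -0.00e+00,  7.02e-01]))
```

View pics/conf.png

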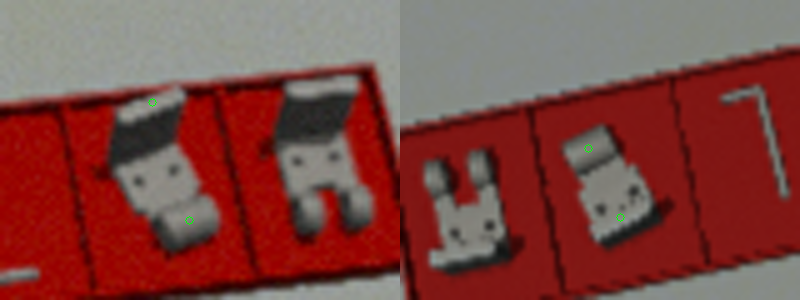

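Candidates:
- Steel, wide knuckle: scene (312,204), top (190,198).
- Steel, forked: scene (345,203), top (162,202).
- Orange: scene (316,150) and (320,264).
- Red: scene (378,264).

Only the middle-compartment leaf is steel with one wide knuckle, and the crop confirms it; the green marks sit on its tab top and knuckle. I'm moving above it.

>>> jog_arm:
  commands: [-4,-2.7,0.5,0,0,0.07,-8,-5.4,1,0,0,0.14,-12,-8.1,1.5,0,0,0.21,-16,-10.8,2,0,0,0.28,-20,-13.5,2.5,0,0,0.35,-24,-16.2,3,0,0,0.42,-28,-18.8,3.5,0,0,0.49,-32,-21.5,4,0,0,0.56,-36,-24.2,4.7,0,0,0.63,-39.9,-26.9,5.3,0,0,0.7]
  fingers: 0.05

```text
t: 1.9
eef_pos: [492.4, 163.1, 200.4]
eef_rot: [1.604, 2.701, 0.001]
contact_force: [0.1, 0.3, -0.2]
gripper_width: 40.6
```

Run:
```python
from h import *
np.set_printoptions(precision=2,suppress=True)
s=state();print(s["t"],s["eef_pos"],s["eef_rot"],s["gripper_width"],s["contact_force"])
im,d=cams.camera("scene");cv2.imwrite("pics/s1.png",im[:,:,::-1])
print(delta([491.5,165.3,46],.5))
```

```text
1.9 [492.44 163.08 200.36] [1.6 2.7 0. ] 40.57974563145058 [ 0.15  0.27 -0.17]
(array([ 0.96,  0.06, 15.32]), array([-0.  ,  0.  , -0.01]))
```

Run:
```python
from h import *
np.set_printoptions(precision=2,suppress=True)
cams.camera("scene");cams.camera("scene")
s=state();print(s["t"],s["eef_pos"],s["eef_rot"],s["dq"])
print(delta([491.5,165.3,46],.5))
```

```text
2.05 [492.47 162.25 199.79] [-1.61 -2.7   0.  ] [ 0.06 -0.02  0.01  0.02  0.01  0.01]
(array([ 0.32,  0.07, 15.38]), array([-0.,  0., -0.]))
```

>>> jog_arm:
  commands: [0.2,0,2,0,0,0,0.2,0,5,0,0,0,0.2,0,8,0,0,0,0.2,0,10,0,0,0,0.2,0,11,0,0,0,0.2,0,11,0,0,0,0.2,0,11,0,0,0,0.2,0,11,0,0,0,0.2,0,11,0,0,0,0.2,0,11,0,0,0]

```text
t: 3.05
eef_pos: [491.1, 166.8, 91.2]
eef_rot: [1.6, 2.703, 0.002]
contact_force: [0.3, -0.3, 0.0]
gripper_width: 40.4
```

Run:
```python
from h import *
np.set_printoptions(precision=2,suppress=True)
im,d=cams.camera("scene");cv2.imwrite("pics/s2.png",cv2.resize(im[110:260,240:440,::-1],None,fx=4,fy=4,interpolation=cv2.INTER_CUBIC))
s=state();print(s["t"],s["eef_pos"],s["eef_rot"],s["dq"])
print(delta([491.5,165.3,46],.5))
```

```text
3.1 [490.97 166.74  91.01] [1.6 2.7 0. ] [-0.    0.    0.01  0.   -0.    0.  ]
(array([-0.15, -0.03,  4.5 ]), array([0., 0., 0.]))
```

View pics/s2.png

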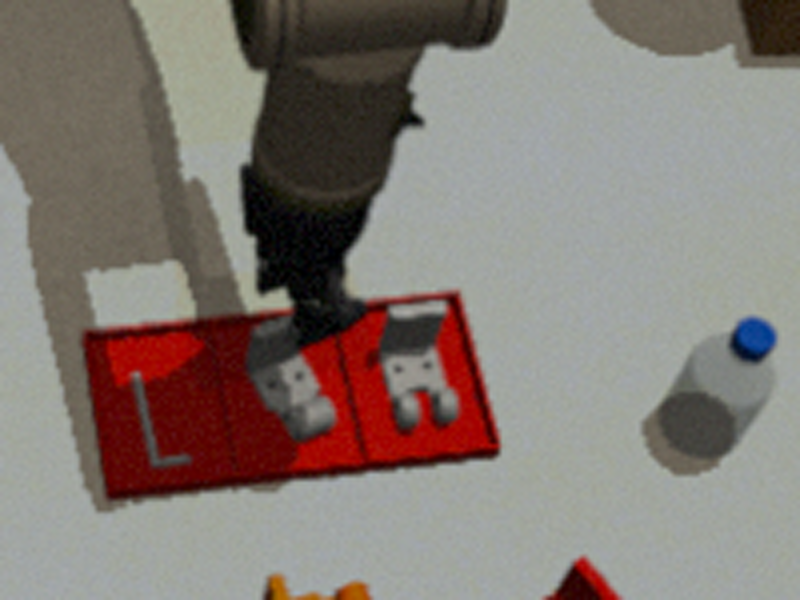

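Run:
```python
from h import *
for p in ([491+27*.88,166.7+27*.48,69],[491.,166.7,69],[491.5,165.3,60]): print((proj("scene",p)[0]-[240,110])*4)
```

```text
[301.3981472  344.10405994]
[283.30583507 312.97040799]
[279.81108258 320.02120849]
```

Run:
```python
from h import *
np.set_printoptions(precision=1,suppress=True)
im,d=cams.camera("scene");C=cloud("scene",d)
im2,d2=cams.camera("top");C2=cloud("top",d2);cv2.imwrite("pics/t2.png",cv2.resize(im2[130:250,120:280,::-1],None,fx=5,fy=5,interpolation=cv2.INTER_CUBIC))
a=.5;ax=np.array([[np.cos(a),np.sin(a)],[-np.sin(a),np.cos(a)]])
for n,X in(("scene",C),("top",C2)):
    q=X[(np.hypot(X[...,0]-491,X[...,1]-166)<90)&(X[...,2]>64)&(X[...,2]<160)]
    l=np.c_[(q[:,:2]-[491,166.7])@ax.T,q[:,2]]
    for lo in range(64,124,8):
        s=l[(l[:,2]>=lo)&(l[:,2]<lo+8)]
        if len(s):print(n,lo,len(s),s.min(0),s.max(0),np.median(s,0))
```

```text
scene 64 5 [-25.8 -23.6  64.5] [21.8 74.9 70.7] [-0.3 -2.  67. ]
scene 72 13 [-22.2 -10.2  72.5] [27.4  9.6 79.9] [-19.6  -4.5  75.7]
scene 80 22 [-32.7 -11.7  81.3] [34.5  9.3 87.6] [-18.6  -6.3  83.4]
scene 88 25 [-25.  -11.3  88. ] [34.6  8.1 95.9] [-19.5  -6.6  92.1]
scene 96 12 [-22.5 -11.8  98.7] [ 34.6   3.  103.6] [ 24.2  -7.7 101.5]
scene 104 14 [-26.2 -11.2 104.1] [ 31.9   3.4 112. ] [-20.9  -6.2 107.7]
scene 112 21 [-46.6 -13.9 112.2] [ 51.2   0.4 119.9] [-19.8  -9.9 117.4]
scene 120 43 [-50.2 -12.9 120.3] [ 52.4   8.1 127.8] [ 29.   -8.6 123.3]
top 64 1 [18.5 78.7 64.2] [18.5 78.7 64.2] [18.5 78.7 64.2]
top 120 1 [-41.   11.8 122.3] [-41.   11.8 122.3] [-41.   11.8 122.3]
```

View pics/t2.png

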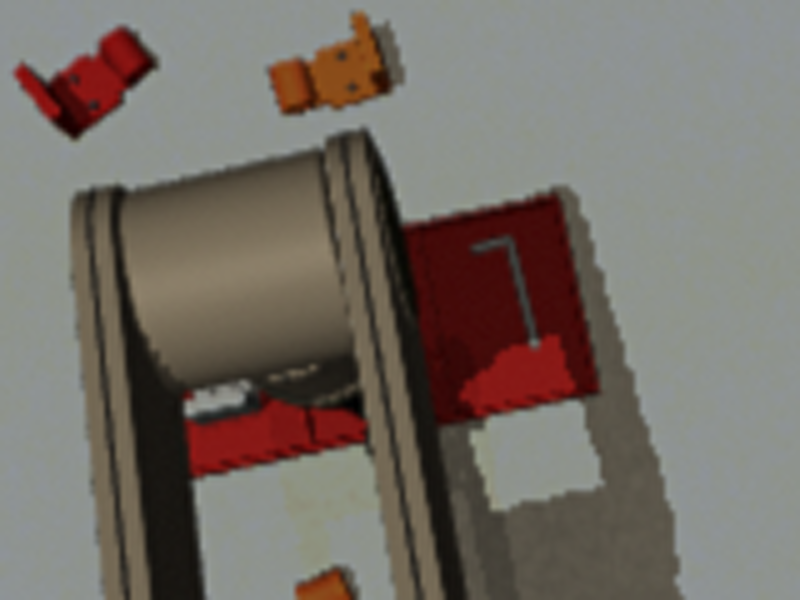

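>>> jog_arm:
  commands: [-0.1,0,0.8,0,0,0,-0.1,0,1.6,0,0,0,-0.1,0,2.4,0,0,0,-0.1,0,3.2,0,0,0,-0.1,0,4,0,0,0,-0.1,0,4.5,0,0,0,-0.1,0,4.5,0,0,0,-0.1,0,4.5,0,0,0,-0.1,0,4.5,0,0,0,-0.1,0,4.5,0,0,0]

```text
t: 4.2
eef_pos: [491.4, 165.9, 45.8]
eef_rot: [1.6, 2.703, 0.001]
contact_force: [0.2, 0.1, -0.7]
gripper_width: 40.5
```

>>> jog_arm:
  commands: [0,0,0,0,0,0,0,0,0,0,0,0,0,0,0,0,0,0,0,0,0,0,0,0,0,0,0,0,0,0,0,0,0,0,0,0,0,0,0,0,0,0,0,0,0,0,0,0,0,0,0,0,0,0,0,0,0,0,0,0]
  fingers: 1

```text
t: 5.2
eef_pos: [491.3, 165.8, 45.6]
eef_rot: [1.6, 2.703, 0.001]
contact_force: [-1.3, -1.0, 5.1]
gripper_width: 9.5
```

>>> jog_arm:
  commands: [0,0,-0.5,0,0,0,0,0,-1.5,0,0,0,0,0,-3,0,0,0,0,0,-5,0,0,0,0,0,-7.5,0,0,0,0,0,-10,0,0,0,0,0,-12.5,0,0,0,0,0,-14,0,0,0,0,0,-15,0,0,0,0,0,-15,0,0,0]

```text
t: 6.2
eef_pos: [491.7, 166.0, 196.9]
eef_rot: [1.599, 2.702, 0.003]
contact_force: [0.5, 0.0, -1.2]
gripper_width: 9.0
```

Run:
```python
from h import *
np.set_printoptions(precision=3,suppress=True)
im,d=cams.camera("scene");cv2.imwrite("pics/s3.png",cv2.resize(im[110:260,240:440,::-1],None,fx=4,fy=4,interpolation=cv2.INTER_CUBIC))
s=state();print(s["t"],s["eef_pos"],s["eef_rot"],s["gripper_width"],s["contact_force"],s["ft_torque"])
# hover 70 above final
h=.055;b=np.array([564.9,-238.5,82]);tab=b-56*np.array([np.cos(h),np.sin(h),0])+[0,0,26]
print(tab,delta(tab+[0,0,3.8+75],h))
```

```text
6.25 [491.099 165.856 195.452] [1.6   2.703 0.001] 9.322810646289398 [-0.584 -0.849 -1.612] [-0.015  0.011  0.034]
[ 508.985 -241.578  108.   ] (array([-36.576, -18.041,   0.862]), array([0.001, 0.   , 0.447]))
```

View pics/s3.png

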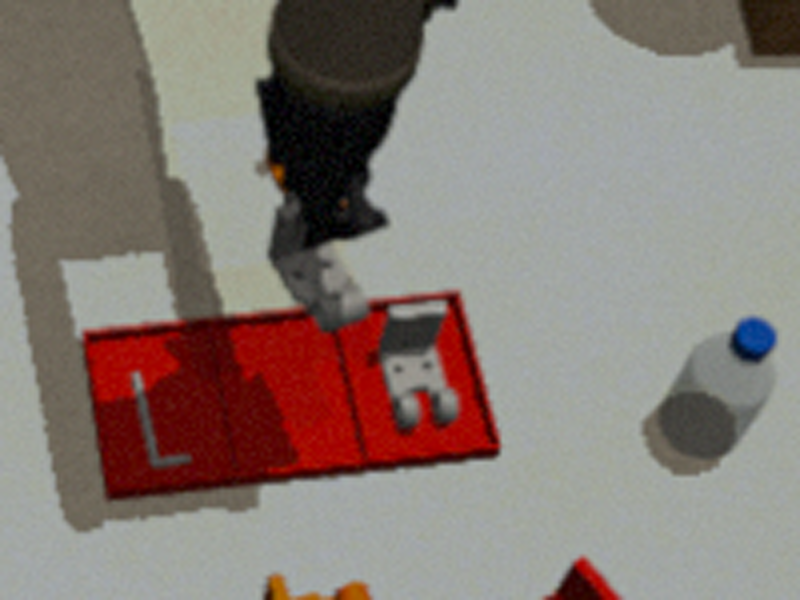

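The leaf is held and lifted: wide knuckle at about crop pixel (342,305), with the forked leaf still in the tray. Now I'll move above the trough's gap.

>>> jog_arm:
  commands: [-3,-1.5,0,0,0,0.04,-7,-3.5,0.2,0,0,0.08,-11,-5.5,0.3,0,0,0.13,-15,-7.5,0.4,0,0,0.18,-19,-9.5,0.5,0,0,0.23,-23,-11.5,0.6,0,0,0.28,-27,-13.5,0.7,0,0,0.33,-31,-15.5,0.8,0,0,0.38,-34.5,-17,0.9,0,0,0.42,-36.6,-18,0.9,0,0,0.45]

```text
t: 7.25
eef_pos: [508.0, -244.0, 184.0]
eef_rot: [-2.165, -2.272, 0.002]
contact_force: [0.0, 0.1, -1.7]
gripper_width: 9.6
```

>>> jog_arm:
  commands: [0,0,0,0,0,0,0,0,0,0,0,0,0,0,0,0,0,0,0,0,0,0,0,0,0,0,0,0,0,0,0,0,0,0,0,0,0,0,0,0,0,0,0,0,0,0,0,0,0,0,0,0,0,0,0,0,0,0,0,0]

```text
t: 8.25
eef_pos: [509.3, -241.7, 186.3]
eef_rot: [2.163, 2.278, -0.0]
contact_force: [-0.4, 1.4, -1.4]
gripper_width: 9.4
```

```bash
cat > look.py <<'E'
from h import *
import sys
np.set_printoptions(precision=3,suppress=True)
n=sys.argv[1]
P=[];T=[]
s=state();print(s["t"],s["eef_pos"],s["eef_rot"],s["gripper_width"],s["contact_force"],s["ft_torque"])
e=s["eef_pos"];Re=R.from_rotvec(s["eef_rot"]).as_matrix();h=np.arctan2(Re[1,1],Re[0,1]);h=(h+np.pi/2)%np.pi-np.pi/2
print("head",h)
for c in("scene","top"):
    im,d=cams.camera(c);C=cloud(c,d)
    x0,y0=(110,150) if c=="scene" else (260,130)
    cv2.imwrite(f"pics/{c}_{n}.png",cv2.resize(im[y0:y0+120,x0:x0+160,::-1],None,fx=5,fy=5,interpolation=cv2.INTER_CUBIC))
    Rl=R.from_euler("z",h).as_matrix();L=(C-(e-[0,0,4]))@Rl
    grey=im.astype(int).min(2)>45
    dz=e[2]-4-108
    # leaf points: box around expected, exclude the finger zone
    m=(L[...,0]>-12)&(L[...,0]<76)&(abs(L[...,1])<28)&(L[...,2]>-46)&(L[...,2]<24)&grey&~((abs(L[...,1])<15)&(L[...,2]>-22)&(L[...,0]<40))
    if dz<45: m&=~((L[...,0]>40)&(abs(L[...,1])>17.2))&(L[...,0]<70)
    q=C[m];print(c,len(q))
    if len(q)>40:
        P.append(q);x0=[*(e-[0,0,4]),h];r=fit(leaf_sdf,q,x0);print(" leaf",r, "bore",r[0][:3]+R.from_euler("z",r[0][3]).apply([56,0,-26]))
        # also full rotation
        def f(x): return leaf_sdf((q-x[:3])@R.from_euler("zyx",x[3:]).as_matrix())
        g=least_squares(f,[*x0,0,0],loss="soft_l1",f_scale=1.5).x;print(" 6dof",g,"bore",g[:3]+R.from_euler("zyx",g[3:]).apply([56,0,-26]))
E
python3 look.py a
```

```text
8.25 [ 509.296 -241.71   186.342] [ 2.163  2.278 -0.   ] 9.419715488057644 [-0.423  1.437 -1.409] [ 0.034  0.052 -0.068]
head 0.05190605353189959
scene 315
 leaf (array([ 509.466, -243.468,  183.543,    0.051]), np.float64(1.0204374613331026), 315) bore [ 565.394 -240.614  157.543]
 6dof [ 509.425 -243.301  183.535    0.052   -0.001   -0.007] bore [ 565.373 -240.589  157.565]
top 2
```

View pics/scene_a.png

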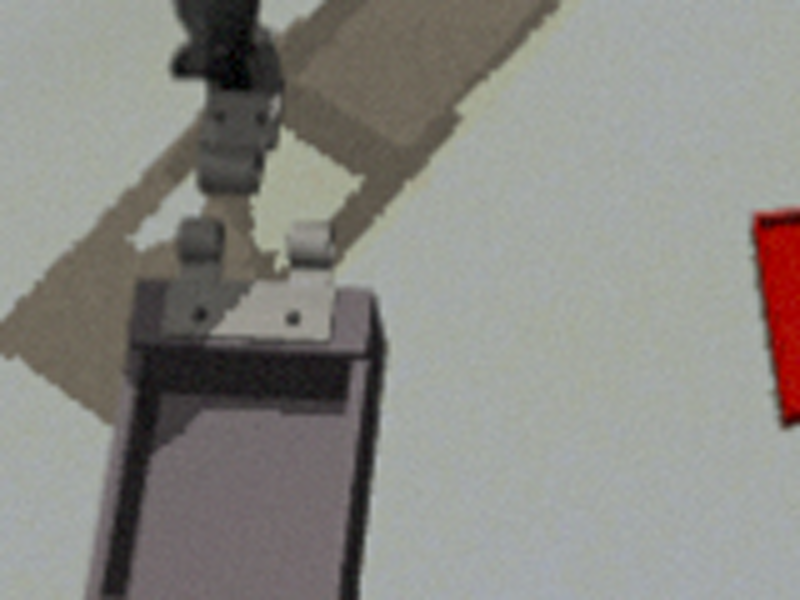

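View pics/top_a.png

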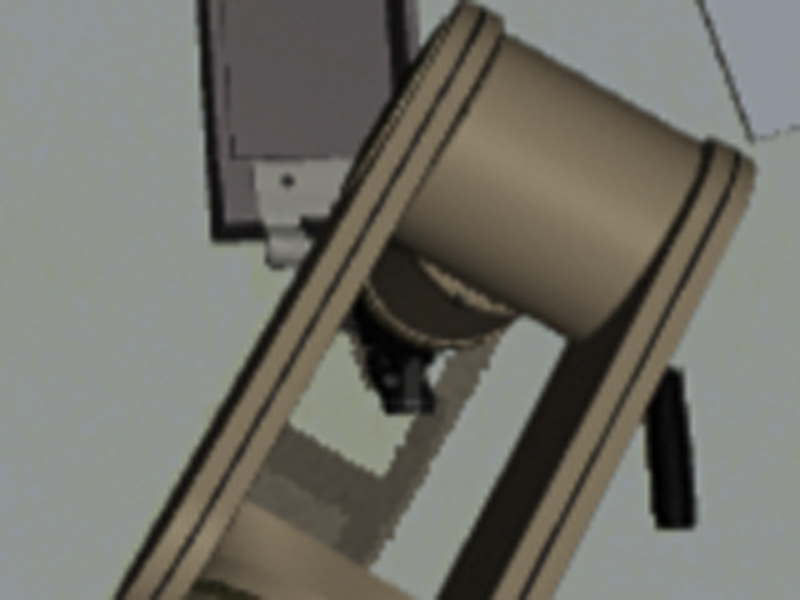

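>>> jog_arm:
  commands: [0.2,0,0.7,0,0,0,0.2,0,1.5,0,0,0,0.2,0,2.5,0,0,0,0.2,0,3.5,0,0,0,0.2,0,4.2,0,0,0,0.2,0,4.5,0,0,0,0.2,0,4.5,0,0,0,0.2,0,4.5,0,0,0,0.2,0,4.5,0,0,0,0.2,0,4.5,0,0,0]

```text
t: 9.35
eef_pos: [509.5, -239.8, 141.9]
eef_rot: [2.162, 2.278, 0.0]
contact_force: [-0.0, -0.1, -0.9]
gripper_width: 9.3
```

```bash
python3 look.py b
```

```text
9.35 [ 509.525 -239.847  141.863] [2.162 2.278 0.   ] 9.278495508164166 [-0.002 -0.12  -0.949] [ 0.039  0.013 -0.008]
head 0.05196561415272516
scene 286
 leaf (array([ 509.806, -241.423,  139.464,    0.037]), np.float64(1.2573809899639912), 286) bore [ 565.768 -239.349  113.464]
 6dof [ 510.238 -241.695  139.907    0.036    0.015    0.012] bore [ 565.812 -239.345  113.111]
top 0
```

View pics/scene_b.png

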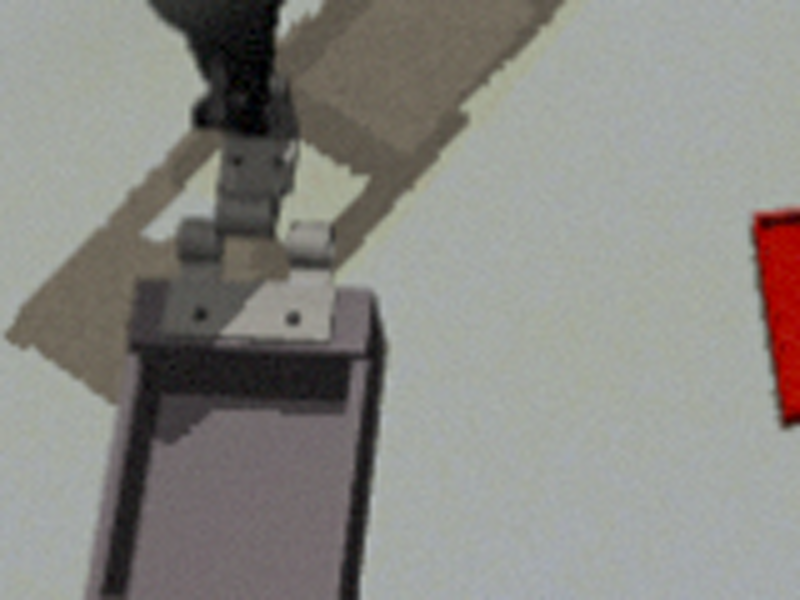

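>>> jog_arm:
  commands: [0.1,0,0,0,0,0,0.1,0,0.4,0,0,0,0.1,0,0.8,0,0,0,0.1,0,1.2,0,0,0,0.1,0,1.6,0,0,0,0.1,0,2,0,0,0,0.1,0,2.4,0,0,0,0.1,0,2.7,0,0,0,0.1,0,3,0,0,0,0.1,0,3,0,0,0]

```text
t: 10.45
eef_pos: [508.9, -238.5, 110.7]
eef_rot: [-2.162, -2.278, 0.0]
contact_force: [-0.2, -0.4, -1.2]
gripper_width: 9.6
```

>>> jog_arm:
  commands: [0,0,0,0,0,0,0,0,0,0,0,0,0,0,0,0,0,0,0,0,0,0,0,0,0,0,0,0,0,0,0,0,0,0,0,0,0,0,0,0,0,0,0,0,0,0,0,0,0,0,0,0,0,0,0,0,0,0,0,0]

```text
t: 11.45
eef_pos: [509.2, -238.7, 111.3]
eef_rot: [2.163, 2.279, -0.0]
contact_force: [0.2, 0.5, -1.8]
gripper_width: 9.3
```

```bash
python3 look.py c
python3 - <<'E'
from h import *
np.set_printoptions(precision=2,suppress=True)
# joint: refit trough on scene points outer knuckles only
im,d=cams.camera("scene");C=cloud("scene",d)
t=[565.44,-238.49,82.76,.06];L=(C-t[:3])@R.from_euler("z",t[3]).as_matrix()
m=(L[...,0]>-16)&(L[...,0]<60)&(abs(L[...,1])<60)&(L[...,2]>-20)&(L[...,2]<18)&((abs(L[...,1])>19)|(L[...,0]>22))
print("trough",fit(trough_sdf,C[m],t))
k=(abs(L[...,0])<14)&(abs(L[...,2])<16)
for lo,hi in((-45,-17.5),(-17.5,17.5),(17.5,45)):
    q=L[k&(L[...,1]>lo)&(L[...,1]<hi)];print(lo,hi,len(q),q.min(0),q.max(0),np.median(q,0))
E
```

```text
11.45 [ 509.162 -238.655  111.292] [ 2.163  2.279 -0.   ] 9.34868830949231 [ 0.204  0.545 -1.835] [-0.009  0.014  0.04 ]
head 0.05205990286454587
scene 294
 leaf (array([ 508.781, -239.72 ,  108.823,    0.044]), np.float64(1.0562034299445404), 294) bore [ 564.728 -237.273   82.823]
 6dof [ 509.49  -239.912  109.698    0.043    0.026    0.009] bore [ 564.741 -237.245   82.271]
top 4
trough (array([ 566.26, -238.36,   83.41,    0.04]), np.float64(1.4214109763844363), 848)
-45 -17.5 98 [-12.67 -41.51 -10.46] [ 13.59 -18.41  15.89] [  5.18 -29.26   6.31]
-17.5 17.5 111 [-11.82 -14.54  -8.54] [12.97 16.58 14.83] [5.53 3.   8.15]
17.5 45 92 [-11.39  18.64 -12.13] [13.76 41.69 14.85] [ 5.96 32.1   7.09]
```

View pics/scene_c.png

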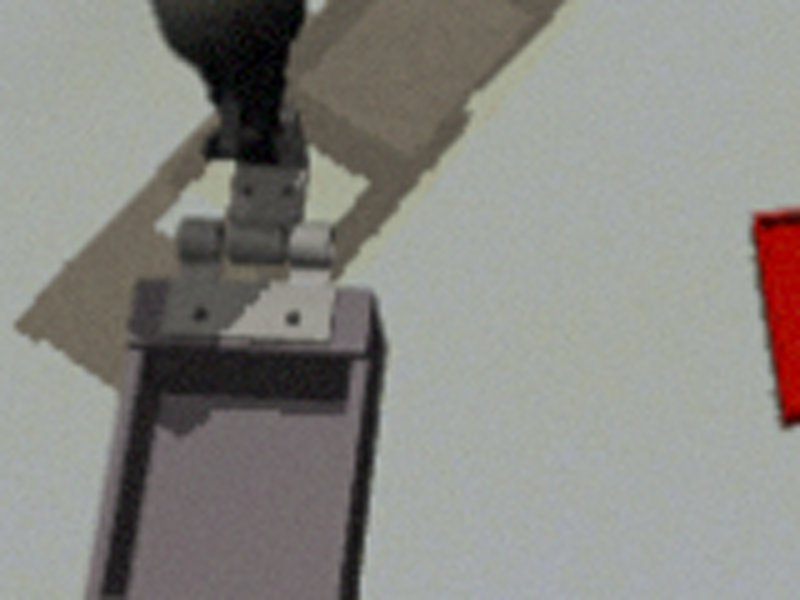

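```bash
cat > ck.py <<'E'
from h import *
np.set_printoptions(precision=2,suppress=True)
ds=[cams.camera("scene") for _ in range(4)]
d=np.median([x[1] for x in ds],0);C=cloud("scene",d)
im=np.mean([x[0] for x in ds],0).astype(np.uint8)
cv2.imwrite("pics/ck%d.png"%(state()["t"]*100),cv2.resize(im[180:225,135:190,::-1],None,fx=12,fy=12,interpolation=cv2.INTER_CUBIC))
t=[565.44,-238.49,82.76,.055];L=(C-t[:3])@R.from_euler("z",t[3]).as_matrix()
k=(abs(L[...,0])<15)&(abs(L[...,2])<17)
for lo,hi in((-39,-21),(-13,13),(21,39)):
    q=L[k&(L[...,1]>lo)&(L[...,1]<hi)];q=q[(q[:,2]>-2)]
    r=least_squares(lambda x:np.hypot(q[:,0]-x[0],q[:,2]-x[1])-12,[0,0],loss="soft_l1",f_scale=1)
    print(lo,len(q),r.x,np.median(abs(r.fun)))
s=state();print(s["t"],s["eef_pos"],s["contact_force"])
E
python3 ck.py; ls pics/ck*
```

```text
-39 62 [-0.49 -0.45] 0.6072105469073641
-13 80 [ 0.08 -0.89] 0.7238275648987722
21 62 [ 0.25 -0.76] 0.5324534859253056
11.8 [ 509.17 -238.64  111.3 ] [-0.43 -0.19 -0.79]
pics/ck1180.png
```

View pics/ck1180.png

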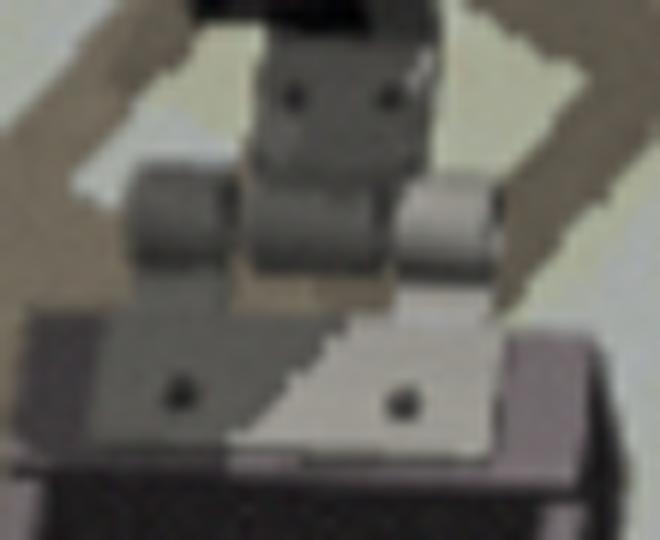

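The picture shows the leaf's knuckle (crop centre about (315,225)) sitting between the two trough knuckles ((180,215) and (445,230)). The gaps either side look even, the tab is on the side away from the trough, and there is no contact force. I'm handing it in.

```bash
python3 -c "
from workcell import state,arm
s=state();print(s['t'],s['eef_pos'],s['dq'],s['contact_force'],s['gripper_width']);print(arm.job_done())"
```

```text
11.8 [ 509.17478416 -238.64488637  111.29854794] [ 1.47700409e-04 -8.51127938e-05 -2.99153486e-04  6.28492013e-04
  1.60351508e-04 -7.34402397e-04] [-0.43328474 -0.18746804 -0.7874257 ] 8.770153402934175
the job is handed in; nothing more can be done
None
```

I took the steel leaf with the wide knuckle from the middle compartment by its tab. I lowered the knuckle into the gap between the trough's two knuckles, tab away from the trough, and handed in at t = 11.8 s still holding it in the air. I didn't touch the forked leaf, the pin, the flask, the screwdriver or the look-alikes.

Last checks:
- **Hole alignment:** circle fits from the scene camera's depth put the leaf's hole axis about 0.2 mm in x and 0.3 mm in z from the mean of the trough knuckles. The heading differed by under 0.01 rad.
- **Position along the pin:** the two readings disagreed slightly. The depth fit put the knuckle about 1 mm off centre, while the picture showed nearly even gaps. Either is inside the 4 mm clearance each side.
- **Height:** one fit including tilt suggested about 1.5° of pitch, but I put that down to noise and did not correct it. In the picture the knuckle may sit up to 1 mm low.
- **Contact and motion:** the outside force was about 1 N, and the arm was at rest.
- **Camera cover:** the top camera was blocked by the arm, so these final checks rest on the scene camera and the arm's own position readings.

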